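# Hand tools back into their trays

### The job

Clear the laptop bench: pick up the four hand tools lying on it (screwdriver, brush, side cutters, magnifier) and put each one back in the moulded tray that has its outline, the right way round and lying flat on the bottom of its recess. Set the tools down rather than dropping them, and leave the roll of tape and the air gun where they are.

Things in the scene. Friction and masses are not known exactly. Their poses are not given: they have to be found in the camera images.
- screwdriver: Screwdriver with a black square-rounded handle and thin steel shaft. Loose, lies flat. Origin: underside at the grip point; x axis to the working end, z up. Handle x -68 to 18, 22 mm wide, 20 mm high; shaft 6 mm thick, x 18 to 82, its axis 10 mm up. Grip across the 22 mm at x = 0. About 75 g.
- brush: Flat cleaning brush: pale wooden handle, steel ferrule and short black bristles. Loose, lies flat. Origin: underside at the grip point; x axis to the working end, z up. Handle x -72 to 20, 18 mm wide, 14 mm high; head x 20 to 70, 44 mm wide, 14 mm high. Grip across the 18 mm at x = 0. About 60 g.
- cutters: Side cutters (small nippers), closed and rigid: short tapered steel jaws, two bowed black handles. Loose, lies flat. Origin: underside at the grip point; x axis to the working end, z up. Jaws reach to x = 54, head 23 mm wide; handles 12 mm thick and high, 35 mm over both and nearly parallel at x -14 to 13, spreading to 52 mm, ends at x = -78. Grip across both handles at x = 0. About 110 g.
- magnifier: Hand magnifier: round lens in a dark steel rim on a straight black handle. Loose, lies flat. Origin: underside at the grip point; x axis to the working end, z up. Handle x -72 to 18, 16 mm wide, 14 mm high; rim 62 mm across, 12 mm high, centred at x = 52, far edge x = 83. Grip across the 16 mm at x = 0. About 90 g.
- screwdriver_tray: Dark moulded tray, pale-floored screwdriver outline. Fixed. 190 (x) x 94 x 18 mm high, 4 mm floor. Finger trough 40 mm wide across the middle, full width, down to the floor. Origin: underside, middle; x to the working end. Seated: tool's origin 4 mm above this one, x axes pointing the same way. Recess: handle side to x = -75, 32 mm wide; shaft side to x = 88, 17 mm wide.
- brush_tray: Dark moulded tray, pale-floored brush outline. Fixed. 190 (x) x 94 x 18 mm high, 4 mm floor. Finger trough 40 mm wide across the middle, full width, down to the floor. Origin: underside, middle; x to the working end. Seated: tool's origin 4 mm above this one, x axes pointing the same way. Recess: handle side to x = -79, 28 mm wide; head side to x = 76, 54 mm wide.
- cutters_tray: Dark moulded tray, pale-floored cutters outline. Fixed. 190 (x) x 94 x 18 mm high, 4 mm floor. Finger trough 40 mm wide across the middle, full width, down to the floor. Origin: underside, middle; x to the working end. Seated: tool's origin 4 mm above this one, x axes pointing the same way. Recess: handle side 46 mm wide, 62 from x = -32 to -84; jaw side 34, 27 from x = 45 to 60.
- magnifier_tray: Dark moulded tray, pale-floored magnifier outline. Fixed. 190 (x) x 94 x 18 mm high, 4 mm floor. Finger trough 40 mm wide across the middle, full width, down to the floor. Origin: underside, middle; x to the working end. Seated: tool's origin 4 mm above this one, x axes pointing the same way. Recess: handle side to x = -79, 26 mm wide; lens side a round pocket 74 mm across about x = 52.
- tape_roll: Bystander: roll of green tape lying flat, 90 mm across, 24 mm high, loose. Origin at the centre of its underside.
- air_gun: Bystander: black air blow gun lying on its side, 26 mm high, about 150 x 130 mm, loose. Origin on its underside below the barrel; x along the barrel to the nozzle, grip towards -y.

How it is judged:
By the outcome, as a careful person would: the job done as asked, in the order asked, and still so for the second after the job is handed in, with the robot touching nothing.
It also fails if it takes over 106 s, if anything falls off the work surface, if the arm or the gripper's body presses on something with over 40 N, if the wrist force passes 120 N, or if a joint passes its speed limit or range.

### The arm

A 6-joint arm with a two-finger parallel gripper is mounted at the origin on the work surface. World frame = base frame: x ahead of the robot, y to its left, z up, the work surface at z = 0. Lengths are in m, angles in rad, forces in N, time in s.
With the tool pointing down it reaches from about 0.15 to 0.775 m from the base axis. Payload 6.1 kg.
Tool frame: the origin (TCP) lies between the finger pads; the fingertips stand r.tcp_to_tips ahead of it and the grasp point (between the pads) is the TCP (r.tcp_to_tips is the distance from the TCP to the fingertips, in m); z points along the fingers, y is the line along which they close (so a half turn about z gives the same grasp; the last joint's range is limited). The gripper opens to 85 mm and grips with 20 to 120 N. Pads are 22 mm wide; open, the fingers measure 114 mm over their backs; the gripper's body (76 mm by 85 mm) begins 54 mm behind the grasp point. The pads swing forward as they close: fully open they stand 13 mm farther back than shut.
Start: joints at [1.302, 0.126, -0.04, 1.405, 0, 1.571], TCP at [0.139, 0.506, 0.25] pointing down, gripper open.
Joint ranges: [-2.72, 2.72], [-0.95, 1.95], [-1.27, 1.35], [-1.78, 2.02], [-1.46, 1.47], [-3.14, 3.14]. Speed limits (rad/s): [2.39, 2.39, 3.01, 3.14, 3.14, 3.14].

### API

Orientations are given as a rotation vector (axis times angle).
In Python, from workcell import r, vision, hand_in gives the robot as it stands. The module is installed in compiled form; this text tells all that it offers.
- The arm moves only by the tool carry_out, never from a script. Its argument "rows" is a list of rows, each a list of 3 entries, a list of its own where there are three numbers: the finger opening in cm, from 0 to 8.54, then the shift along the tool's x, y, z in cm, then the turn, a rotation vector about the tool's x, y, z in rad. A call has 1 to 5 rows; each row shifts and turns the commanded pose from where the row before left it, along the tool's axes as they then stand; what a row does not reach is not made up. A row lasts 1/8 s, in which the tool goes at most 62.5 mm and 10.7 degrees, less where a joint would pass 70% of its speed; a pose out of reach is approached as far as the arm can. A call with a gripper value outside its range is refused whole. The fingers move at their own pace and stop on an object; "force" is the grip in N (left out, the last holds). Time passes only in rows, so rows that do not move let the fingers close. It gives the time, the measured TCP pose, the force, the opening and the grip force at its end, in the units of the state.
- r.sense(): the state, without advancing time (a new reading comes with each control period).
- vision.grab_frame(name): name is "scene" or "top" or "wrist"; returns (picture, depth): 400x640x3 uint8, blue, green, red; 400x640 float32, m along the optical axis (not along the pixel's ray), 0 where there is no reading.
- vision.calibration(name): a dict with "vertical_fov" (degrees; the focal length in pixels is half the picture's height over the tangent of half this angle, whatever the lens; pixels are square), "cx", "cy" (the principal point, pixels), "pose" (4x4, takes a point from camera to world coordinates). Camera axes: x right, y down, z forward; pixel columns grow to the right and rows downward; lengths in m; the calibration is good to about 2 mm. A picture is of the moment at which its call begins: read the wrist's pose just before it. calibration takes no time and is no camera call; for the wrist camera it gives the pose at the moment of the call.
- hand_in(): hands the job in; it is judged then, once.
The state is a dict: "clock": time; "joints": joint angles; "qd": joint speeds; "tau": joint torques, N m; "eef_pos": TCP position; "eef_rot": TCP orientation; "wrist_force": force on the tool from outside, world axes, zero at the start; "ft_torque": the same for the moment, N m; "width": finger opening in m; "gripper_force": force on a finger pad.
Only numpy, scipy, OpenCV 4.12 (cv2) and the standard library are available. Lean on these libraries where they do the work, as an engineer would, in place of code of your own. Each camera call takes 0.05 s, during which the arm holds its last target. There are 200 camera calls.

## Working session

There is one attempt and no reset: what is moved stays moved. The work goes in short steps, Python scripts to look and compute and a tool call to move; the robot and the scene stay as the last step left them, time stands still between calls to the robot, and variables do not carry over. Pictures are saved under pics/ and viewed, at most 14 in all, crops included, and the job is handed in when it is done.

Besides the shell and the picture viewer there is one more tool, called after "Emit:" by a JSON object that holds its "fn" and its "kwargs". carry_out: Moves the arm, as the interface text tells. Its arguments: {"type":"object","properties":{"rows":{"type":"array"},"force":{"type":"number"}},"required":["rows"]}

```bash
ls; mkdir -p pics
cat > h.py <<'E'
import numpy as np, cv2
from workcell import r, vision, hand_in
def K(name):
    c=vision.calibration(name); f=200/np.tan(np.radians(c["vertical_fov"])/2); return f,c["cx"],c["cy"],np.array(c["pose"])
def ray(k,uv,z):
    f,cx,cy,T=k; uv=np.atleast_2d(uv).astype(float)
    d=np.c_[(uv[:,0]-cx)/f,(uv[:,1]-cy)/f,np.ones(len(uv))]@T[:3,:3].T
    return T[:3,3]+d*((z-T[2,3])/d[:,2])[:,None]
def proj(k,P):
    f,cx,cy,T=k; p=(np.atleast_2d(P)-T[:3,3])@T[:3,:3]
    return np.c_[f*p[:,0]/p[:,2]+cx,f*p[:,1]/p[:,2]+cy]
E
python3 - <<'E'
from h import *
print({k:np.round(v,3) if not isinstance(v,float) else v for k,v in r.sense().items()}, r.tcp_to_tips)
for n in("top","scene"):
    im,d=vision.grab_frame(n); cv2.imwrite(f"pics/{n}0.png",im); np.save(f"{n}0.npy",d); k=K(n); print(n,k[:3],np.round(k[3],3).tolist())
E
```

```text
pics
{'clock': 0.0, 'joints': array([ 1.302,  0.126, -0.041,  1.405, -0.   ,  1.571]), 'qd': array([-0.001,  0.001, -0.   ,  0.001,  0.001,  0.   ]), 'tau': array([-1.0000e-03, -4.3591e+01,  3.5293e+01,  1.7000e-02, -0.0000e+00,
        0.0000e+00]), 'eef_pos': array([0.139, 0.506, 0.25 ]), 'eef_rot': array([-4.210e-01, -3.113e+00,  3.000e-03]), 'wrist_force': array([-0.249, -0.491,  0.14 ]), 'ft_torque': array([-0.031, -0.003,  0.01 ]), 'gripper_force': 0.0, 'width': 0.0851047146871617} 0.019
top (np.float64(448.0357479013945), 317.41107833204865, 204.349478172018) [[0.007, -0.985, 0.173, 0.393], [-1.0, -0.009, -0.01, 0.026], [0.012, -0.172, -0.985, 1.184], [0.0, 0.0, 0.0, 1.0]]
scene (np.float64(367.83364533329467), 320.78287799567624, 198.49825454518307) [[0.527, 0.546, -0.651, 1.156], [0.85, -0.321, 0.419, -0.347], [0.019, -0.774, -0.633, 0.564], [0.0, 0.0, 0.0, 1.0]]
```

View pics/top0.png

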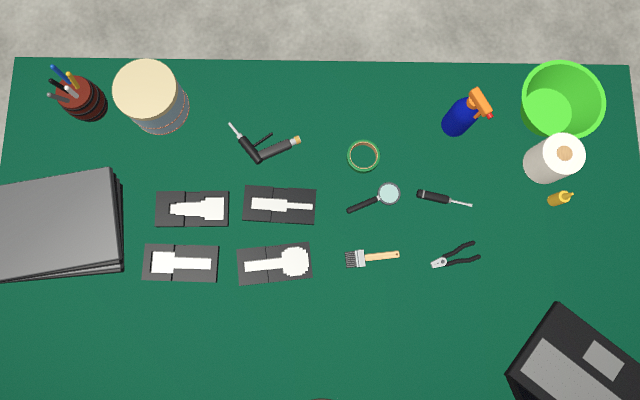

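View pics/scene0.png

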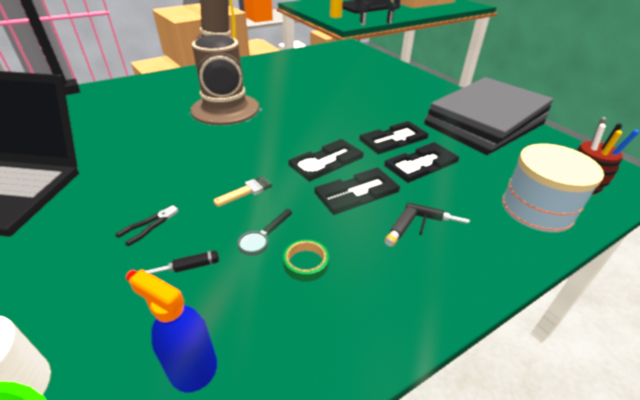

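The top view shows magnifier (375,197), screwdriver (443,198), brush (373,258) and cutters (455,256), and four trays at the left around (192,208), (280,205), (180,263) and (275,263). The scene view confirms the same layout.

Run:
```python
from h import *
im=cv2.imread("pics/top0.png"); 
c=im[175:300,130:330]; cv2.imwrite("pics/trays.png",cv2.resize(c,None,fx=4,fy=4,interpolation=cv2.INTER_CUBIC))
k=K("top"); d=np.load("top0.npy")
hsv=cv2.cvtColor(im,cv2.COLOR_BGR2HSV)
green=((hsv[...,0]>65)&(hsv[...,0]<95)&(hsv[...,1]>110)&(hsv[...,2]>60))
m=(~green).astype(np.uint8); m[:120]=0; m[300:]=0; m[:,:135]=0; m[:,500:]=0
n,l,s,ce=cv2.connectedComponentsWithStats(m)
for i in range(1,n):
    if s[i,4]<60: continue
    v,u=np.nonzero(l==i); P=ray(k,np.c_[u,v],.018 if s[i,4]>1500 else .008)[:,:2]
    (c,(w,h),a)=cv2.minAreaRect(P.astype(np.float32)*1000)
    print(s[i],np.round(ce[i]),"rect mm",np.round(c),np.round([w,h]),round(a,1),"mean",np.round(P.mean(0)*1000))
    if s[i,4]>1500:
        w=(l==i)&(im.min(2)>170); v,u=np.nonzero(w); P=ray(k,np.c_[u,v],.004)[:,:2]; (c,wh,a)=cv2.minAreaRect(P.astype(np.float32)*1000); print("   floor",np.round(c),np.round(wh),round(a,1))
```

```text
[135 120  51  15 567] [159. 126.] rect mm [810. 447.] [ 40. 137.] 0.7 mean [814. 448.]
[441 120  36  17 432] [456. 127.] rect mm [ 817. -374.] [46. 98.] 0.7 mean [ 821. -366.]
[228 122  74  42 860] [264. 146.] rect mm [760. 168.] [207. 100.] 79.4 mean [761. 160.]
[349 141  29  28 229] [364. 152.] rect mm [ 738. -109.] [76. 77.] 0.6 mean [ 745. -112.]
[346 182  55  31 610] [381. 197.] rect mm [ 606. -140.] [ 61. 153.] 35.4 mean [ 622. -155.]
[ 242  185   74   40 2561] [279. 204.] rect mm [597. 116.] [190.  96.] 86.9 mean [597. 116.]
   floor [597. 110.] [162.  32.] 84.7
[416 189  57  18 360] [439. 198.] rect mm [ 618. -325.] [152.  24.] 77.4 mean [ 621. -311.]
[ 154  191   75   36 2622] [191. 209.] rect mm [584. 345.] [ 93. 193.] 0.6 mean [583. 345.]
   floor [585. 336.] [ 59. 141.] 2.5
[ 236  241   77   45 2726] [274. 263.] rect mm [443. 125.] [ 95. 191.] 6.7 mean [443. 126.]
   floor [444. 121.] [ 74. 168.] 6.7
[430 241  51  28 429] [453. 257.] rect mm [ 463. -344.] [ 49. 133.] 18.5 mean [ 462. -343.]
[ 141  243   79   40 2788] [180. 263.] rect mm [443. 366.] [194.  95.] 88.6 mean [442. 366.]
   floor [446. 368.] [ 54. 152.] 0.4
[345 249  55  19 611] [367. 257.] rect mm [ 463. -130.] [ 46. 143.] 7.5 mean [ 461. -117.]
```

View pics/trays.png

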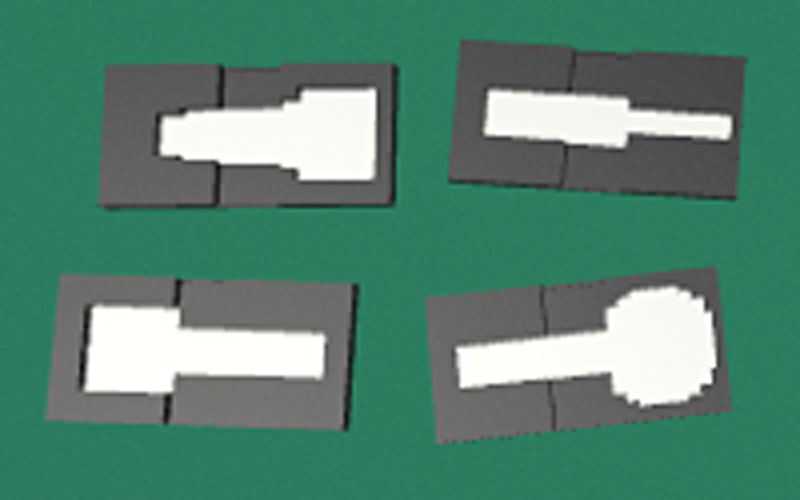

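The tray crop shows: upper-left = cutters (jaws left), upper-right = screwdriver (shaft right), lower-left = brush (head left), lower-right = magnifier (lens right). I have poses for everything; I'll set out for the screwdriver.

```bash
cat >> h.py <<'E'
from scipy.spatial.transform import Rotation as Ro
def psi_of(R): return np.arctan2(R[1,1],R[0,1])
def go(x,y,z,psi,n,grip):
    "rows from the present pose to TCP x,y,z (m), closing axis at psi (deg), tool pointing down"
    s=r.sense(); p=np.array(s["eef_pos"]); R=Ro.from_rotvec(s["eef_rot"]).as_matrix(); a=psi_of(R)
    da=(np.radians(psi)-a+np.pi)%(2*np.pi)-np.pi
    step=(np.array([x,y,z])-p)/n*100; rows=[]
    tilt=np.cross(R[:,2],[0,0,-1])@R
    for i in range(n):
        t=a+da*i/n; M=np.array([[-np.sin(t),np.cos(t),0],[np.cos(t),np.sin(t),0],[0,0,-1]]).T*1.0
        M[:,0]=np.cross(M[:,1],M[:,2])
        rows.append([grip,list(np.round(step@M,1 if n>2 else 2)),[0,0,round(-da/n,3)]])
    print("psi",round(np.degrees(a),1),"tilt",np.round(tilt,3),"per row mm",np.linalg.norm(step)*10,"t",s["clock"])
    for q in rows: print(str(q).replace("np.float64(","").replace(")",""))
E
python3 - <<'E'
from h import *
go(.62,-.318,.15,-12.6,17,5)
k=K("wrist"); s=r.sense(); R=Ro.from_rotvec(s["eef_rot"]).as_matrix()
print(k[:3],"cam in tool",np.round(R.T@(k[3][:3,3]-s["eef_pos"]),3),np.round(R.T@k[3][:3,:3],3).tolist())
E
```

```text
psi 74.6 tilt [-0.001  0.     0.   ] per row mm 56.41011367015843 t 0.1
[5, [-4.0, -3.9, 0.6], [0, 0, 0.09]]
[5, [-4.3, -3.5, 0.6], [0, 0, 0.09]]
[5, [-4.6, -3.1, 0.6], [0, 0, 0.09]]
[5, [-4.9, -2.7, 0.6], [0, 0, 0.09]]
[5, [-5.1, -2.3, 0.6], [0, 0, 0.09]]
[5, [-5.3, -1.8, 0.6], [0, 0, 0.09]]
[5, [-5.5, -1.3, 0.6], [0, 0, 0.09]]
[5, [-5.5, -0.8, 0.6], [0, 0, 0.09]]
[5, [-5.6, -0.3, 0.6], [0, 0, 0.09]]
[5, [-5.6, 0.2, 0.6], [0, 0, 0.09]]
[5, [-5.6, 0.7, 0.6], [0, 0, 0.09]]
[5, [-5.5, 1.2, 0.6], [0, 0, 0.09]]
[5, [-5.4, 1.7, 0.6], [0, 0, 0.09]]
[5, [-5.2, 2.1, 0.6], [0, 0, 0.09]]
[5, [-5.0, 2.6, 0.6], [0, 0, 0.09]]
[5, [-4.7, 3.0, 0.6], [0, 0, 0.09]]
[5, [-4.4, 3.4, 0.6], [0, 0, 0.09]]
(np.float64(334.7410443730827), 312.3584070653361, 200.4990400094169) cam in tool [ 0.083 -0.001 -0.123] [[0.001, -0.947, -0.321], [1.0, 0.0, 0.001], [-0.001, -0.321, 0.947]]
```

Emit:
{"fn": "carry_out", "kwargs": {"rows": [[5, [-4.0, -3.9, 0.6], [0, 0, 0.09]], [5, [-4.3, -3.5, 0.6], [0, 0, 0.09]], [5, [-4.6, -3.1, 0.6], [0, 0, 0.09]], [5, [-4.9, -2.7, 0.6], [0, 0, 0.09]], [5, [-5.1, -2.3, 0.6], [0, 0, 0.09]]]}}

```text
clock: 0.72
eef_pos: [0.2799, 0.2636, 0.2199]
eef_rot: [1.108, 2.939, -0.0]
wrist_force: [1.4, 0.1, -0.0]
width: 0.0501
gripper_force: 0.0
```

Emit:
{"fn": "carry_out", "kwargs": {"rows": [[5, [-5.3, -1.8, 0.6], [0, 0, 0.09]], [5, [-5.5, -1.3, 0.6], [0, 0, 0.09]], [5, [-5.5, -0.8, 0.6], [0, 0, 0.09]], [5, [-5.6, -0.3, 0.6], [0, 0, 0.09]], [5, [-5.6, 0.2, 0.6], [0, 0, 0.09]]]}}

```text
clock: 1.35
eef_pos: [0.421, 0.0213, 0.19]
eef_rot: [-1.738, -2.617, -0.0]
wrist_force: [1.0, 0.5, 0.4]
width: 0.0499
gripper_force: 0.0
```

Emit:
{"fn": "carry_out", "kwargs": {"rows": [[5, [-5.6, 0.7, 0.6], [0, 0, 0.09]], [5, [-5.5, 1.2, 0.6], [0, 0, 0.09]], [5, [-5.4, 1.7, 0.6], [0, 0, 0.09]], [5, [-5.2, 2.1, 0.6], [0, 0, 0.09]], [5, [-5.0, 2.6, 0.6], [0, 0, 0.09]]]}}

```text
clock: 1.98
eef_pos: [0.5619, -0.2226, 0.1596]
eef_rot: [-2.277, -2.163, 0.0]
wrist_force: [0.6, 0.9, 0.9]
width: 0.05
gripper_force: 0.0
```

```bash
cat > /tmp/x
cat >> h.py <<'E'
def look(tag,z=.008,half=110):
    "wrist picture: non-green blobs cast on height z; minAreaRect in mm"
    im,d=vision.grab_frame("wrist"); k=K("wrist"); cv2.imwrite(f"pics/{tag}.png",im)
    hsv=cv2.cvtColor(im,cv2.COLOR_BGR2HSV)
    m=(~((hsv[...,0]>60)&(hsv[...,0]<97)&(hsv[...,1]>90))).astype(np.uint8)
    m=cv2.morphologyEx(m,cv2.MORPH_CLOSE,np.ones((5,5)))
    n,l,s,ce=cv2.connectedComponentsWithStats(m)
    for i in range(1,n):
        if s[i,4]<400: continue
        v,u=np.nonzero(l==i); P=ray(k,np.c_[u,v],z)[:,:2]*1000
        c,wh,a=cv2.minAreaRect(P.astype(np.float32))
        if wh[0]<wh[1]: wh=wh[::-1]; a+=90
        print("blob",s[i,:4],"centre",np.round(c),"size",np.round(wh),"long axis",round(a,1))
    return im,d,k
E
python3 -c "
from h import *
look('w1',.010); go(.62,-.318,.15,-12.6,2,5)"
```

```text
blob [126   0  90 171] centre [ 468. -142.] size [128.  48.] long axis 96.3
blob [332   0 106 168] centre [ 628. -148.] size [132.  61.] long axis 100.9
blob [497   0 113  83] centre [ 743. -125.] size [80. 55.] long axis 176.8
blob [ 49 214 527 186] centre [ 556. -356.] size [562. 212.] long axis 176.8
blob [554 277  86 123] centre [ 861. -396.] size [176.  75.] long axis 133.1
psi -3.3 tilt [-0.     0.003 -0.   ] per row mm 53.093978418503774 t 2.025
[5, [-4.34, 3.03, 0.37], [0, 0, 0.081]]
[5, [-4.08, 3.37, 0.37], [0, 0, 0.081]]
```

View pics/w1.png

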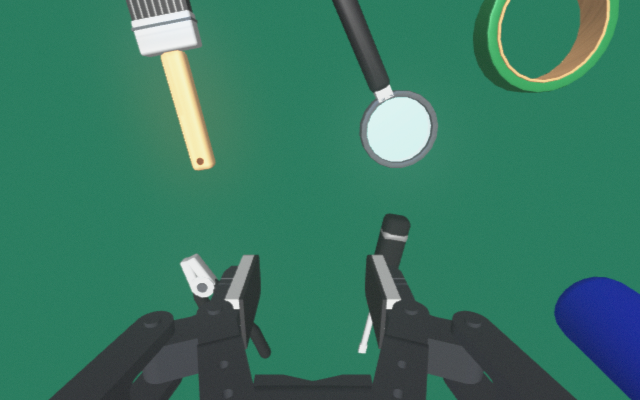

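The wrist picture shows the screwdriver handle at (390,225)–(365,350), partly behind the right finger, with the cutters at (205,285). Continuing to hover.

Emit:
{"fn": "carry_out", "kwargs": {"rows": [[5, [-4.34, 3.03, 0.37], [0, 0, 0.081]], [5, [-4.08, 3.37, 0.37], [0, 0, 0.081]], [5, [0, 0, 2], [0, 0, 0]]]}}

```text
clock: 2.4
eef_pos: [0.6195, -0.3137, 0.1318]
eef_rot: [2.444, 1.972, 0.0]
wrist_force: [0.1, -0.1, 0.3]
width: 0.0499
gripper_force: 0.0
```

```bash
python3 -c "
from h import *
look('w2',.010); k=K('wrist'); print(proj(k,[[.62,-.318,.02],[.6195+.0148,-.318+.0664,.01],[.602,-.398,.01]]))"
```

```text
blob [ 4  0 83 95] centre [ 468. -169.] size [63. 24.] long axis 96.2
blob [241   0  96  51] centre [ 626. -191.] size [60. 29.] long axis 167.9
blob [300 114  31 182] centre [ 616. -321.] size [148.  21.] long axis 77.9
blob [539 155 101 133] centre [ 823. -381.] size [127.  73.] long axis 95.2
blob [ 49 202 591 198] centre [ 623. -414.] size [560. 199.] long axis 168.3
[[319.24838509 212.89745214]
 [319.80790899 117.19354809]
 [317.42098145 299.54081123]]
```

View pics/w2.png

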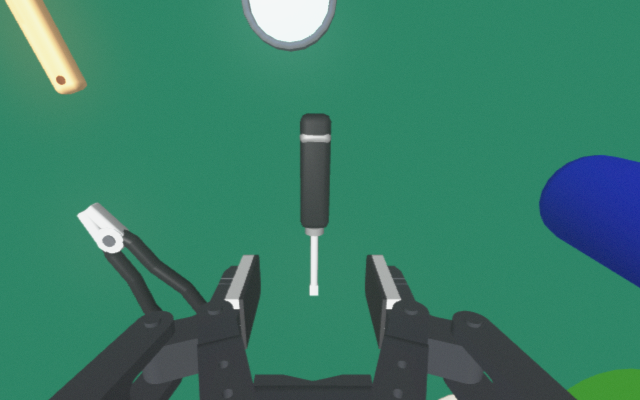

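The screwdriver lies centred at (315,185), collar up, shaft towards the fingers, as estimated. Descend and grip.

Emit:
{"fn": "carry_out", "kwargs": {"rows": [[5, [0, -0.2, 4], [0, 0, 0]], [5, [0, 0, 4], [0, 0, 0]], [5, [0, 0, 2.5], [0, 0, 0]], [5, [0, 0, 0.3], [0, 0, 0]]], "force": 40}}

```text
clock: 2.95
eef_pos: [0.6141, -0.3087, 0.0227]
eef_rot: [-2.438, -1.974, 0.003]
wrist_force: [0.3, -0.6, 0.5]
width: 0.05
gripper_force: 0.0
```

Emit:
{"fn": "carry_out", "kwargs": {"rows": [[0.5, [0, 0, 0], [0, 0, 0]], [0.5, [0, 0, 0], [0, 0, 0]], [0.5, [0, 0, 0], [0, 0, 0]], [0.5, [0, 0, 0], [0, 0, 0]]]}}

```text
clock: 3.45
eef_pos: [0.6168, -0.3105, 0.0268]
eef_rot: [2.44, 1.975, 0.002]
wrist_force: [-0.6, 0.9, 7.0]
width: 0.0212
gripper_force: 40.5
```

Emit:
{"fn": "carry_out", "kwargs": {"rows": [[0.5, [0, 0, -2], [0, 0, 0]], [0.5, [0, 0, -6], [0, 0, 0]], [0.5, [0, 0, -2], [0, 0, 0]]]}}

```text
clock: 3.82
eef_pos: [0.6172, -0.3108, 0.1294]
eef_rot: [2.438, 1.973, 0.004]
wrist_force: [-0.1, -0.5, -0.5]
width: 0.0209
gripper_force: 39.8
```

```bash
python3 -c "
from h import *
s=r.sense();print(s['width'],s['gripper_force'],s['eef_pos']);go(.597,.119,.12,-3.1,9,.5)"
```

```text
0.020907123931667097 39.7765839099884 [ 0.61717501 -0.31077176  0.12940453]
psi -12.0 tilt [ 0.005  0.001 -0.   ] per row mm 47.81642384917676 t 3.825
[0.5, [4.6, -1.2, 0.1], [0, 0, -0.017]]
[0.5, [4.6, -1.1, 0.1], [0, 0, -0.017]]
[0.5, [4.7, -1.1, 0.1], [0, 0, -0.017]]
[0.5, [4.7, -1.0, 0.1], [0, 0, -0.017]]
[0.5, [4.7, -0.9, 0.1], [0, 0, -0.017]]
[0.5, [4.7, -0.8, 0.1], [0, 0, -0.017]]
[0.5, [4.7, -0.7, 0.1], [0, 0, -0.017]]
[0.5, [4.7, -0.6, 0.1], [0, 0, -0.017]]
[0.5, [4.7, -0.6, 0.1], [0, 0, -0.017]]
```

Emit:
{"fn": "carry_out", "kwargs": {"rows": [[0.5, [4.6, -1.2, 0.1], [0, 0, -0.017]], [0.5, [4.6, -1.1, 0.1], [0, 0, -0.017]], [0.5, [4.7, -1.1, 0.1], [0, 0, -0.017]], [0.5, [4.7, -1.0, 0.1], [0, 0, -0.017]], [0.5, [4.7, -0.9, 0.1], [0, 0, -0.017]]]}}

```text
clock: 4.45
eef_pos: [0.6041, -0.0699, 0.1202]
eef_rot: [2.355, 2.079, 0.0]
wrist_force: [-0.8, 0.8, -0.4]
width: 0.0208
gripper_force: 39.8
```

Emit:
{"fn": "carry_out", "kwargs": {"rows": [[0.5, [4.7, -0.8, 0.1], [0, 0, -0.017]], [0.5, [4.7, -0.7, 0.1], [0, 0, -0.017]], [0.5, [4.7, -0.6, 0.1], [0, 0, -0.017]], [0.5, [4.7, -0.6, 0.1], [0, 0, -0.017]], [0.5, [0, 0, 0], [0, 0, 0]]]}}

```text
clock: 5.08
eef_pos: [0.5958, 0.1214, 0.116]
eef_rot: [-2.279, -2.162, -0.001]
wrist_force: [-0.6, -0.2, -1.4]
width: 0.0209
gripper_force: 39.8
```

```bash
python3 -c "
from h import *
im,d,k=look('w3',.018)
k=K('wrist')
def corners(c,yaw,z):
    a=np.radians(yaw); D=np.array([np.cos(a),np.sin(a)]); N=np.array([-D[1],D[0]])
    return np.array([[*(np.array(c)+sx*.095*D+sy*.047*N),z] for sx,sy in((1,1),(1,-1),(-1,-1),(-1,1))])
q=proj(k,corners((.597,.116),-93.1,.018)); print(q)
cv2.polylines(im,[q.astype(int)],True,(0,0,255),1); cv2.imwrite('pics/w3b.png',im)
go(.597,.119,.12,-3.1,1,.5)"
```

```text
blob [207   0 159  16] centre [587. 246.] size [92.  8.] long axis 176.9
blob [477   0 163 274] centre [750. 149.] size [180.  91.] long axis 90.8
blob [  0  62 561 338] centre [593.  81.] size [432. 272.] long axis 177.0
[[373.67108351 326.3711301 ]
 [255.90695127 326.26793835]
 [239.38446219  71.36748788]
 [392.01306339  71.46388795]]
psi -3.1 tilt [ 0.  0. -0.] per row mm 4.23967546648637 t 5.125
[0.5, [-0.07, 0.11, -0.4], [0, 0, -0.0]]
```

View pics/w3b.png

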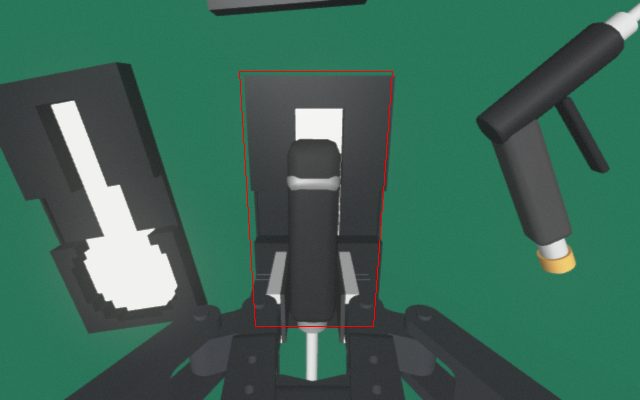

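The picture shows the screwdriver held over its tray (tray top outline x 245–392, y 75–…), about 3 mm off to the right and nearer; magnifier tray on the left, air gun on the right. Correcting and lowering.

Emit:
{"fn": "carry_out", "kwargs": {"rows": [[0.5, [-0.3, 0.3, 2], [0, 0, 0]], [0.5, [0, 0, 3], [0, 0, 0]], [0.5, [0, 0, 2], [0, 0, 0]], [0.5, [0, 0, 1], [0, 0, 0]], [0.5, [0, 0, 0.3], [0, 0, 0]]]}}

```text
clock: 5.75
eef_pos: [0.5997, 0.1154, 0.0378]
eef_rot: [-2.284, -2.156, -0.007]
wrist_force: [-15.4, 2.5, 43.3]
width: 0.0209
gripper_force: 49.4
```

Emit:
{"fn": "carry_out", "kwargs": {"rows": [[0.5, [0, 0, 0.2], [0, 0, 0]], [0.5, [0, 0, 0], [0, 0, 0]]]}}

```text
clock: 6.0
eef_pos: [0.5998, 0.1154, 0.0378]
eef_rot: [2.284, 2.156, 0.009]
wrist_force: [-16.4, 2.9, 39.7]
width: 0.0207
gripper_force: 49.1
```

Emit:
{"fn": "carry_out", "kwargs": {"rows": [[0.5, [0, 0, -1], [0, 0, 0]], [0.5, [0, 0, -3], [0, 0, 0]], [0.5, [0, 0, 0], [0, 0, 0]]]}}

```text
clock: 6.38
eef_pos: [0.6008, 0.1145, 0.0732]
eef_rot: [2.283, 2.154, 0.005]
wrist_force: [0.8, 0.4, -1.4]
width: 0.0212
gripper_force: 43.9
```

```bash
python3 -c "
from h import *
s=r.sense();print(s['eef_pos'],s['wrist_force'],s['width'])
im,d,k=look('w4',.018)
print(proj(k,[[.599,.114,.018]]))
cv2.imwrite('pics/w4b.png',cv2.resize(im[40:400,140:480],None,fx=1.66,fy=1.66))"
```

```text
[0.60082508 0.11447118 0.0732321 ] [ 0.79702134  0.35203402 -1.43020583] 0.021178489183013734
blob [503   0 137 299] centre [745. 139.] size [164.  67.] long axis 104.1
blob [  0  43 561 357] centre [588. 104.] size [367. 226.] long axis 176.6
[[311.81413242 237.97571513]]
```

View pics/w4b.png

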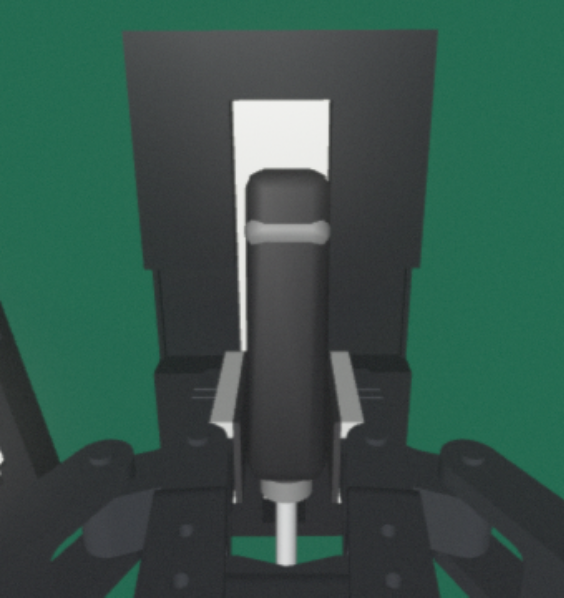

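The crop shows the screwdriver (247–329) sitting ~2.5 mm right of the recess centre (233–329); I'll check the lengthwise offset from the visible edges too.

```bash
python3 -c "
from h import *
k=K('wrist'); f=lambda x,y:(140+x/1.66,40+y/1.66)
for n,p,z in [('tray back edge',(280,30),.018),('trough L',(145,268),.018),('trough R',(420,268),.018),('recess back floor',(281,100),.004),('recess back L',(233,100),.004),('recess back R',(329,100),.004),('handle end top',(288,170),.062),('handle end mid',(288,170),.056),('handle L',(247,215),.056),('handle R',(329,215),.056),('handle front bottom',(287,480),.052),('hf top',(287,470),.064)]: print(n,np.round(ray(k,f(*p),z)[0]*1000,1))
"
```

```text
tray back edge [603. 210.  18.]
trough L [553.3 139.   18. ]
trough R [645.5 133.7  18. ]
recess back floor [602.  189.8   4. ]
recess back L [586.3 190.8   4. ]
recess back R [617.8 188.9   4. ]
handle end top [603.3 175.9  62. ]
handle end mid [603.2 174.9  56. ]
handle L [592.1 164.1  56. ]
handle R [613.  162.9  56. ]
handle front bottom [597.5  78.3  52. ]
hf top [598.2  91.6  64. ]
```

Emit:
{"fn": "carry_out", "kwargs": {"rows": [[0.5, [0.8, -0.2, 0], [0, 0, 0]], [0.5, [0, 0, 1.5], [0, 0, 0]], [0.5, [0, 0, 1.2], [0, 0, 0]], [0.5, [0, 0, 0.7], [0, 0, 0]], [0.5, [0, 0, 0.2], [0, 0, 0]]]}}

```text
clock: 7.05
eef_pos: [0.5971, 0.1226, 0.0345]
eef_rot: [2.284, 2.157, -0.003]
wrist_force: [-3.8, -4.9, 9.9]
width: 0.0209
gripper_force: 45.3
```

Emit:
{"fn": "carry_out", "kwargs": {"rows": [[0.5, [0, 0, 0.3], [0, 0, 0]], [0.5, [0, 0, 0.2], [0, 0, 0]]]}}

```text
clock: 7.3
eef_pos: [0.5981, 0.1226, 0.0306]
eef_rot: [2.283, 2.155, 0.0]
wrist_force: [-0.4, -4.9, 8.5]
width: 0.0209
gripper_force: 45.6
```

Emit:
{"fn": "carry_out", "kwargs": {"rows": [[3.2, [0, 0, 0], [0, 0, 0]], [3.2, [0, 0, 0], [0, 0, 0]], [3.2, [0, 0, -0.5], [0, 0, 0]], [3.2, [0, 0, -3], [0, 0, 0]], [3.2, [0, 0, -5], [0, 0, 0]]]}}

```text
clock: 7.92
eef_pos: [0.5962, 0.1232, 0.1141]
eef_rot: [-2.282, -2.156, 0.005]
wrist_force: [1.4, 0.0, 0.9]
width: 0.0322
gripper_force: 0.0
```

```bash
python3 -c "
from h import *
im,d,k=look('w5',.018)
cv2.imwrite('pics/w5b.png',im[40:400,140:480])
go(.463,-.129,.14,7.5,5,5)"
```

```text
blob [205   0 162  19] centre [591. 251.] size [96. 10.] long axis 176.9
blob [478   6 162 271] centre [762. 147.] size [186.  96.] long axis 91.9
blob [  0  66 566 334] centre [600.  79.] size [453. 277.] long axis 176.3
psi -3.3 tilt [ 0.007 -0.002 -0.   ] per row mm 57.603052932698745 t 7.975
[5, [-5.2, -2.4, -0.3], [0, 0, -0.038]]
[5, [-5.1, -2.6, -0.3], [0, 0, -0.038]]
[5, [-5.0, -2.8, -0.3], [0, 0, -0.038]]
[5, [-4.9, -3.0, -0.3], [0, 0, -0.038]]
[5, [-4.8, -3.2, -0.3], [0, 0, -0.038]]
```

View pics/w5b.png

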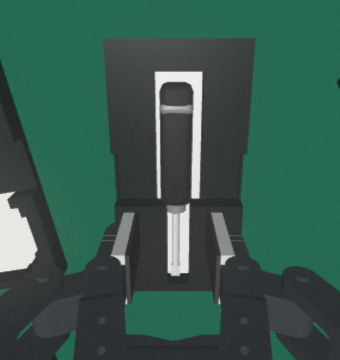

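The screwdriver is seated in its recess (handle 160–193, white floor visible on both sides). Next, the brush.

Emit:
{"fn": "carry_out", "kwargs": {"rows": [[5, [-5.2, -2.4, -0.3], [0, 0, -0.038]], [5, [-5.1, -2.6, -0.3], [0, 0, -0.038]], [5, [-5.0, -2.8, -0.3], [0, 0, -0.038]], [5, [-4.9, -3.0, -0.3], [0, 0, -0.038]], [5, [-4.8, -3.2, -0.3], [0, 0, -0.038]]]}}

```text
clock: 8.6
eef_pos: [0.4614, -0.131, 0.1304]
eef_rot: [2.066, 2.365, 0.001]
wrist_force: [1.3, -0.0, 0.5]
width: 0.0498
gripper_force: 0.0
```

Emit:
{"fn": "carry_out", "kwargs": {"rows": [[5, [0, 0, 0], [0, 0, 0]], [5, [0, 0, 0], [0, 0, 0]]]}}

```text
clock: 8.85
eef_pos: [0.4624, -0.1297, 0.1302]
eef_rot: [2.07, 2.363, 0.001]
wrist_force: [0.3, -0.5, -0.2]
width: 0.05
gripper_force: 0.0
```

```bash
python3 -c "
from h import *
s=r.sense();print(s['eef_pos'])
im,d,k=look('w6',.008); go(.463,-.129,.14,7.5,1,5)"
```

```text
[ 0.46239425 -0.12970558  0.13019546]
blob [500   0 134  23] centre [606.  20.] size [85. 13.] long axis 7.7
blob [284 105  63 178] centre [ 464. -130.] size [143.  46.] long axis 97.7
blob [467 133  80 178] centre [ 607. -139.] size [156.  63.] long axis 125.4
blob [ 49 255 528 145] centre [ 479. -254.] size [509. 156.] long axis 7.7
psi 7.6 tilt [ 0.001 -0.    -0.   ] per row mm 9.964988516543409 t 8.9
[5, [0.01, 0.04, -1.0], [0, 0, 0.002]]
```

View pics/w6.png

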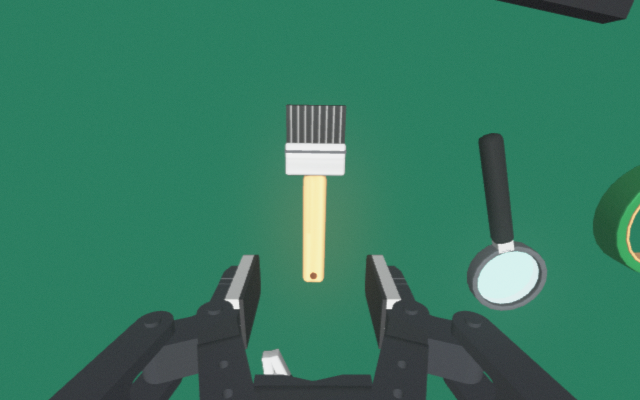

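The brush lies between the fingers at (315,195), head up (bristles 105–145), as estimated; the magnifier at (505,225) agrees with its earlier pose. Descend and grip.

Emit:
{"fn": "carry_out", "kwargs": {"rows": [[5, [0, 0.15, 4], [0, 0, 0]], [5, [0, 0, 4], [0, 0, 0]], [5, [0, 0, 2], [0, 0, 0]], [5, [0, 0, 0.3], [0, 0, 0]], [5, [0, 0, 0], [0, 0, 0]]], "force": 40}}

```text
clock: 9.52
eef_pos: [0.4644, -0.1288, 0.0273]
eef_rot: [2.067, 2.365, 0.0]
wrist_force: [0.4, 0.2, 0.8]
width: 0.05
gripper_force: 0.0
```

Emit:
{"fn": "carry_out", "kwargs": {"rows": [[0.5, [0, 0, 0], [0, 0, 0]], [0.5, [0, 0, 0], [0, 0, 0]], [0.5, [0, 0, 0], [0, 0, 0]], [0.5, [0, 0, 0], [0, 0, 0]]]}}

```text
clock: 10.02
eef_pos: [0.4645, -0.1296, 0.028]
eef_rot: [2.068, 2.363, 0.002]
wrist_force: [0.4, 0.5, 5.4]
width: 0.0167
gripper_force: 39.8
```

Emit:
{"fn": "carry_out", "kwargs": {"rows": [[0.5, [0, 0, -2], [0, 0, 0]], [0.5, [0, 0, -5], [0, 0, 0]], [0.5, [0, 0, -3], [0, 0, 0]]]}}

```text
clock: 10.4
eef_pos: [0.4641, -0.1297, 0.1291]
eef_rot: [2.068, 2.362, 0.001]
wrist_force: [0.4, -0.2, -1.5]
width: 0.0164
gripper_force: 39.2
```

```bash
python3 -c "
from h import *
s=r.sense();print(s['width'],s['gripper_force'],s['eef_pos']);go(.443,.366,.13,-1.4,9,.5)"
```

```text
0.016418036838519875 39.19165849685669 [ 0.46408374 -0.12972129  0.12910748]
psi 7.6 tilt [0.002 0.001 0.   ] per row mm 55.13002760426767 t 10.4
[0.5, [5.5, 0.5, -0.0], [0, 0, 0.017]]
[0.5, [5.5, 0.4, -0.0], [0, 0, 0.017]]
[0.5, [5.5, 0.3, -0.0], [0, 0, 0.017]]
[0.5, [5.5, 0.2, -0.0], [0, 0, 0.017]]
[0.5, [5.5, 0.1, -0.0], [0, 0, 0.017]]
[0.5, [5.5, 0.0, -0.0], [0, 0, 0.017]]
[0.5, [5.5, -0.1, -0.0], [0, 0, 0.017]]
[0.5, [5.5, -0.2, -0.0], [0, 0, 0.017]]
[0.5, [5.5, -0.3, -0.0], [0, 0, 0.017]]
```

Emit:
{"fn": "carry_out", "kwargs": {"rows": [[0.5, [5.5, 0.5, 0], [0, 0, 0.017]], [0.5, [5.5, 0.4, 0], [0, 0, 0.017]], [0.5, [5.5, 0.3, 0], [0, 0, 0.017]], [0.5, [5.5, 0.2, 0], [0, 0, 0.017]], [0.5, [5.5, 0.1, 0], [0, 0, 0.017]]]}}

```text
clock: 11.02
eef_pos: [0.4511, 0.1474, 0.1271]
eef_rot: [2.168, 2.273, 0.001]
wrist_force: [1.2, -0.4, -0.7]
width: 0.0165
gripper_force: 39.2
```

Emit:
{"fn": "carry_out", "kwargs": {"rows": [[0.5, [5.5, 0, 0], [0, 0, 0.017]], [0.5, [5.5, -0.1, 0], [0, 0, 0.017]], [0.5, [5.5, -0.2, 0], [0, 0, 0.017]], [0.5, [5.5, -0.3, 0], [0, 0, 0.017]], [0.5, [0, 0, 0], [0, 0, 0]]]}}

```text
clock: 11.65
eef_pos: [0.4399, 0.3688, 0.1264]
eef_rot: [-2.239, -2.204, -0.0]
wrist_force: [-0.0, -0.6, 0.7]
width: 0.0163
gripper_force: 39.2
```

Emit:
{"fn": "carry_out", "kwargs": {"rows": [[0.5, [0, 0, 3], [0, 0, 0]], [0.5, [0, 0, 2.5], [0, 0, 0]], [0.5, [0, 0, 0], [0, 0, 0]], [0.5, [0, 0, 0], [0, 0, 0]]]}}

```text
clock: 12.15
eef_pos: [0.4409, 0.3652, 0.0729]
eef_rot: [2.244, 2.198, 0.001]
wrist_force: [0.1, 0.5, 0.4]
width: 0.0162
gripper_force: 39.2
```

```bash
python3 -c "
from h import *
s=r.sense();print(s['eef_pos'],s['wrist_force'],s['width'])
im,d,k=look('w7',.018)
print(proj(k,[[.443,.366,.018]]))
cv2.imwrite('pics/w7b.png',cv2.resize(im[40:400,140:480],None,fx=1.66,fy=1.66))
go(.443,.366,.075,-1.4,1,.5)"
```

```text
[0.44089739 0.36521642 0.07289886] [0.09548353 0.52548779 0.35229403] 0.01620842797142292
blob [ 67  55 573 345] centre [452. 351.] size [368. 222.] long axis 178.8
[[316.71205737 235.36624109]]
psi -1.2 tilt [ 0.001 -0.001  0.   ] per row mm 2.5894662920033684 t 12.2
[0.5, [0.05, 0.19, -0.17], [0, 0, 0.004]]
```

View pics/w7b.png

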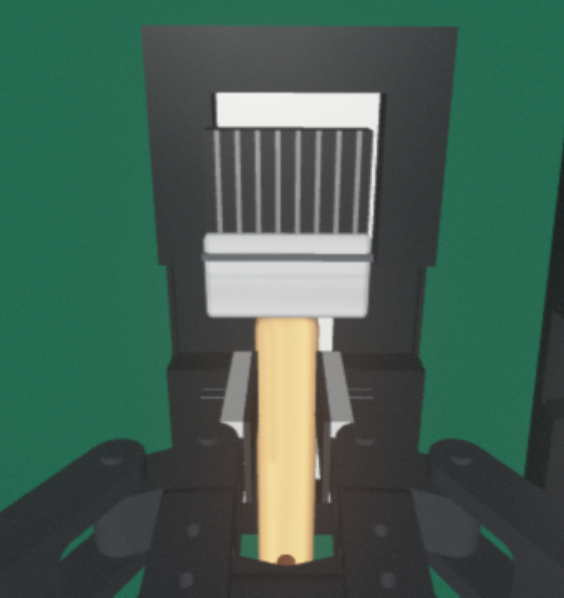

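The brush hangs over its tray, head end at (290,128), with recess (215–380, end at y 93) visibly shifted right. Measuring the offset.

```bash
python3 -c "
from h import *
k=K('wrist'); f=lambda x,y:(140+x/1.66,40+y/1.66)
for n,p,z in [('tray far L',(142,27),.018),('tray far R',(457,27),.018),('trough L',(160,265),.018),('trough R',(434,265),.018),('recess end R floor',(379,93),.004),('recess end L',(215,93),.004),('head end L',(212,128),.059),('head end R',(371,128),.059),('ferrule L',(206,310),.059),('ferrule R',(368,310),.059),('ferrule back',(287,317),.059)]: print(n,np.round(ray(k,f(*p),z)[0]*1000,1))
"
```

```text
tray far L [399.8 463.   18. ]
tray far R [492.9 461.1  18. ]
trough L [398.3 388.8  18. ]
trough R [490.9 387.   18. ]
recess end R floor [472.7 442.6   4. ]
recess end L [418.5 443.7   4. ]
head end L [424.  436.8  59. ]
head end R [462.2 436.   59. ]
ferrule L [419.5 389.4  59. ]
ferrule R [462.8 388.6  59. ]
ferrule back [441.1 387.   59. ]
```

Emit:
{"fn": "carry_out", "kwargs": {"rows": [[0.5, [0.05, 0.35, 0], [0, 0, 0]], [0.5, [0, 0, 1.5], [0, 0, 0]], [0.5, [0, 0, 1.2], [0, 0, 0]], [0.5, [0, 0, 0.7], [0, 0, 0]], [0.5, [0, 0, 0.3], [0, 0, 0]]]}}

```text
clock: 12.82
eef_pos: [0.4435, 0.3658, 0.0339]
eef_rot: [-2.243, -2.199, 0.002]
wrist_force: [0.2, 0.8, 0.3]
width: 0.0164
gripper_force: 39.2
```

Emit:
{"fn": "carry_out", "kwargs": {"rows": [[0.5, [0, 0, 0.3], [0, 0, 0]], [0.5, [0, 0, 0.1], [0, 0, 0]]]}}

```text
clock: 13.08
eef_pos: [0.444, 0.3662, 0.032]
eef_rot: [2.243, 2.199, 0.001]
wrist_force: [-3.3, -2.4, 12.4]
width: 0.0166
gripper_force: 40.6
```

Emit:
{"fn": "carry_out", "kwargs": {"rows": [[3.2, [0, 0, 0], [0, 0, 0]], [3.2, [0, 0, 0], [0, 0, 0]], [3.2, [0, 0, -0.5], [0, 0, 0]], [3.2, [0, 0, -3], [0, 0, 0]], [3.2, [0, 0, -5], [0, 0, 0]]]}}

```text
clock: 13.7
eef_pos: [0.4429, 0.3653, 0.1153]
eef_rot: [-2.243, -2.199, 0.006]
wrist_force: [-0.1, 0.8, 0.5]
width: 0.0318
gripper_force: 0.0
```

```bash
cat >> h.py <<'E'
def tops(d,k,lo,hi,box):
    "world heights from depth inside an xy box (m): points with lo<z<hi"
    f,cx,cy,T=k; v,u=np.nonzero(d>0); z=d[v,u]
    P=np.c_[(u-cx)/f*z,(v-cy)/f*z,z]@T[:3,:3].T+T[:3,3]
    m=(P[:,0]>box[0])&(P[:,0]<box[1])&(P[:,1]>box[2])&(P[:,1]<box[3])&(P[:,2]>lo)&(P[:,2]<hi)
    return P[m]
E
python3 -c "
from h import *
im,d,k=look('w8',.018)
hd=tops(d,k,-.01,.05,(.43,.458,.395,.43)); hn=tops(d,k,-.01,.05,(.44,.447,.375,.385))
print('head z',np.median(hd[:,2]),'handle z',np.median(hn[:,2]),'rim', np.median(tops(d,k,-.01,.05,(.402,.41,.41,.44))[:,2]),'floor',np.median(tops(d,k,-.01,.05,(.43,.458,.439,.441))[:,2]))
go(.459,-.333,.14,18.5,13,6)"
```

```text
blob [ 60  61 553 339] centre [447. 325.] size [454. 281.] long axis 178.6
blob [609 376  31  24] centre [721. 187.] size [28. 26.] long axis 106.1
head z 0.02505341111285006 handle z 0.025423879628459684 rim 0.02579016119593719 floor 0.015016342824174925
psi -1.1 tilt [ 0.006 -0.005 -0.   ] per row mm 53.912228459230754 t 13.75
[6, [-5.4, 0.2, -0.1], [0, 0, -0.026]]
[6, [-5.4, 0.1, -0.1], [0, 0, -0.026]]
[6, [-5.4, -0.1, -0.1], [0, 0, -0.026]]
[6, [-5.4, -0.2, -0.1], [0, 0, -0.026]]
[6, [-5.4, -0.4, -0.1], [0, 0, -0.026]]
[6, [-5.4, -0.5, -0.1], [0, 0, -0.026]]
[6, [-5.4, -0.6, -0.1], [0, 0, -0.026]]
[6, [-5.3, -0.8, -0.1], [0, 0, -0.026]]
[6, [-5.3, -0.9, -0.1], [0, 0, -0.026]]
[6, [-5.3, -1.1, -0.1], [0, 0, -0.026]]
[6, [-5.3, -1.2, -0.1], [0, 0, -0.026]]
[6, [-5.2, -1.3, -0.1], [0, 0, -0.026]]
[6, [-5.2, -1.5, -0.1], [0, 0, -0.026]]
```

Brush head and handle tops are flush with the tray rim (4+14 = 18 mm), so it is seated. On to the cutters.

Emit:
{"fn": "carry_out", "kwargs": {"rows": [[6, [-5.4, 0.2, -0.1], [0, 0, -0.026]], [6, [-5.4, 0.1, -0.1], [0, 0, -0.026]], [6, [-5.4, -0.1, -0.1], [0, 0, -0.026]], [6, [-5.4, -0.2, -0.1], [0, 0, -0.026]], [6, [-5.4, -0.4, -0.1], [0, 0, -0.026]]]}}

```text
clock: 14.38
eef_pos: [0.4487, 0.0944, 0.1214]
eef_rot: [2.094, 2.341, 0.002]
wrist_force: [0.7, -0.0, -0.6]
width: 0.06
gripper_force: 0.0
```

Emit:
{"fn": "carry_out", "kwargs": {"rows": [[6, [-5.4, -0.5, -0.1], [0, 0, -0.026]], [6, [-5.4, -0.6, -0.1], [0, 0, -0.026]], [6, [-5.3, -0.8, -0.1], [0, 0, -0.026]], [6, [-5.3, -0.9, -0.1], [0, 0, -0.026]], [6, [-5.3, -1.1, -0.1], [0, 0, -0.026]]]}}

```text
clock: 15.0
eef_pos: [0.4532, -0.176, 0.1264]
eef_rot: [1.938, 2.471, 0.001]
wrist_force: [1.6, 0.4, 0.7]
width: 0.0601
gripper_force: 0.0
```

Emit:
{"fn": "carry_out", "kwargs": {"rows": [[6, [-5.3, -1.2, -0.1], [0, 0, -0.026]], [6, [-5.2, -1.3, -0.1], [0, 0, -0.026]], [6, [-5.2, -1.5, -0.1], [0, 0, -0.026]], [6, [0, 0, 0], [0, 0, 0]], [6, [0, 0, 0], [0, 0, 0]]]}}

```text
clock: 15.62
eef_pos: [0.4555, -0.336, 0.1287]
eef_rot: [-1.842, -2.544, -0.001]
wrist_force: [-0.7, 0.3, -0.4]
width: 0.0601
gripper_force: 0.0
```

```bash
python3 -c "
from h import *
s=r.sense();print(s['eef_pos'])
im,d,k=look('w9',.006); go(.459,-.333,.027,18.5,1,6)"
```

```text
[ 0.45553102 -0.33603936  0.12870865]
blob [581   0  59 114] centre [ 617. -181.] size [74. 38.] long axis 125.6
blob [291 129  62 160] centre [ 465. -346.] size [133.  50.] long axis 109.8
blob [  0 257 584 143] centre [ 475. -462.] size [565. 154.] long axis 18.3
psi 18.2 tilt [-0.    -0.001 -0.   ] per row mm 101.9302800542856 t 15.675
[6, [0.13, 0.39, 10.18], [0, 0, -0.005]]
```

View pics/w9.png

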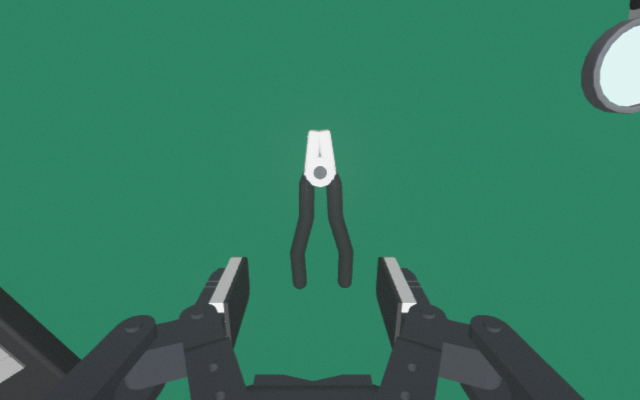

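The cutters lie centred at (320,205), jaws up, about 6 mm right of the finger middle. Correcting, descending, gripping.

Emit:
{"fn": "carry_out", "kwargs": {"rows": [[6, [0, 0.57, 4], [0, 0, -0.01]], [6, [0, 0, 4], [0, 0, 0]], [6, [0, 0, 2], [0, 0, 0]], [6, [0, 0, 0.4], [0, 0, 0]], [6, [0, 0, 0], [0, 0, 0]]], "force": 45}}

```text
clock: 16.3
eef_pos: [0.4617, -0.3338, 0.0256]
eef_rot: [1.827, 2.555, 0.0]
wrist_force: [0.4, 0.0, 0.5]
width: 0.0596
gripper_force: 0.0
```

Emit:
{"fn": "carry_out", "kwargs": {"rows": [[1.5, [0, 0, 0], [0, 0, 0]], [1.5, [0, 0, 0], [0, 0, 0]], [1.5, [0, 0, 0], [0, 0, 0]], [1.5, [0, 0, 0], [0, 0, 0]]]}}

```text
clock: 16.8
eef_pos: [0.4619, -0.3348, 0.0266]
eef_rot: [1.827, 2.553, 0.0]
wrist_force: [-2.0, 1.6, 6.0]
width: 0.0296
gripper_force: 41.2
```

Emit:
{"fn": "carry_out", "kwargs": {"rows": [[1.5, [0, 0, -2], [0, 0, 0]], [1.5, [0, 0, -5], [0, 0, 0]], [1.5, [0, 0, -3], [0, 0, 0]]]}}

```text
clock: 17.18
eef_pos: [0.4618, -0.3349, 0.1277]
eef_rot: [1.828, 2.552, -0.0]
wrist_force: [0.4, -1.1, -0.9]
width: 0.0295
gripper_force: 39.9
```

```bash
python3 -c "
from h import *
s=r.sense();print(s['width'],s['gripper_force'],s['eef_pos']);go(.584,.345,.13,.6,14,1.5)"
```

```text
0.029540157180296248 39.93432104587555 [ 0.46179655 -0.33490583  0.12773899]
psi 18.8 tilt [0.002 0.002 0.   ] per row mm 49.34317225265859 t 17.175
[1.5, [4.3, 2.4, -0.0], [0, 0, 0.023]]
[1.5, [4.4, 2.3, -0.0], [0, 0, 0.023]]
[1.5, [4.4, 2.2, -0.0], [0, 0, 0.023]]
[1.5, [4.5, 2.1, -0.0], [0, 0, 0.023]]
[1.5, [4.5, 2.0, -0.0], [0, 0, 0.023]]
[1.5, [4.6, 1.9, -0.0], [0, 0, 0.023]]
[1.5, [4.6, 1.8, -0.0], [0, 0, 0.023]]
[1.5, [4.6, 1.7, -0.0], [0, 0, 0.023]]
[1.5, [4.7, 1.6, -0.0], [0, 0, 0.023]]
[1.5, [4.7, 1.5, -0.0], [0, 0, 0.023]]
[1.5, [4.7, 1.4, -0.0], [0, 0, 0.023]]
[1.5, [4.8, 1.3, -0.0], [0, 0, 0.023]]
[1.5, [4.8, 1.1, -0.0], [0, 0, 0.023]]
[1.5, [4.8, 1.0, -0.0], [0, 0, 0.023]]
```

Emit:
{"fn": "carry_out", "kwargs": {"rows": [[1.5, [4.3, 2.4, 0], [0, 0, 0.023]], [1.5, [4.4, 2.3, 0], [0, 0, 0.023]], [1.5, [4.4, 2.2, 0], [0, 0, 0.023]], [1.5, [4.5, 2.1, 0], [0, 0, 0.023]], [1.5, [4.5, 2.0, 0], [0, 0, 0.023]]]}}

```text
clock: 17.8
eef_pos: [0.5056, -0.09, 0.1256]
eef_rot: [1.973, 2.443, 0.001]
wrist_force: [0.9, -1.0, -0.4]
width: 0.0295
gripper_force: 40.2
```

Emit:
{"fn": "carry_out", "kwargs": {"rows": [[1.5, [4.6, 1.9, 0], [0, 0, 0.023]], [1.5, [4.6, 1.8, 0], [0, 0, 0.023]], [1.5, [4.6, 1.7, 0], [0, 0, 0.023]], [1.5, [4.7, 1.6, 0], [0, 0, 0.023]], [1.5, [4.7, 1.5, 0], [0, 0, 0.023]]]}}

```text
clock: 18.42
eef_pos: [0.551, 0.1533, 0.1255]
eef_rot: [2.111, 2.326, 0.001]
wrist_force: [0.8, -0.1, -0.7]
width: 0.0294
gripper_force: 40.2
```

Emit:
{"fn": "carry_out", "kwargs": {"rows": [[1.5, [4.7, 1.4, 0], [0, 0, 0.023]], [1.5, [4.8, 1.3, 0], [0, 0, 0.023]], [1.5, [4.8, 1.1, 0], [0, 0, 0.023]], [1.5, [4.8, 1.0, 0], [0, 0, 0.023]], [1.5, [0, 0, 0], [0, 0, 0]]]}}

```text
clock: 19.05
eef_pos: [0.5865, 0.3486, 0.1245]
eef_rot: [-2.211, -2.232, -0.001]
wrist_force: [0.5, 0.0, -1.1]
width: 0.0296
gripper_force: 40.3
```

Emit:
{"fn": "carry_out", "kwargs": {"rows": [[1.5, [0, 0, 3], [0, 0, 0]], [1.5, [0, 0, 2], [0, 0, 0]], [1.5, [0, 0, 0], [0, 0, 0]], [1.5, [0, 0, 0], [0, 0, 0]]]}}

```text
clock: 19.55
eef_pos: [0.5869, 0.345, 0.0761]
eef_rot: [2.215, 2.227, 0.002]
wrist_force: [-0.4, -0.2, -1.5]
width: 0.0293
gripper_force: 40.3
```

```bash
python3 -c "
from h import *
s=r.sense();print(s['eef_pos'],s['wrist_force'],s['width'])
im,d,k=look('w10',.018)
cv2.imwrite('pics/w10b.png',cv2.resize(im[40:400,140:480],None,fx=1.66,fy=1.66))
go(.584,.345,.075,.6,1,1.5)"
```

```text
[0.58688277 0.34498804 0.07611038] [-0.40589053 -0.16650076 -1.46188583] 0.029337881922433553
blob [  0   8 640 392] centre [600. 340.] size [422. 247.] long axis 0.3
psi 0.3 tilt [ 0.002 -0.001  0.   ] per row mm 3.455632843168951 t 19.6
[1.5, [-0.02, -0.31, 0.14], [0, 0, -0.005]]
```

View pics/w10b.png

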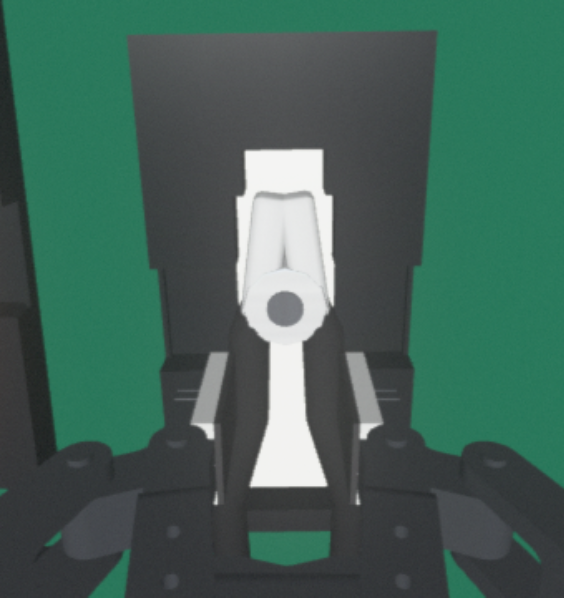

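The cutters hang over their tray, jaw tip at (286,193), pivot (285,308), recess end edge at y 150 (245–323). Measuring the offset.

```bash
python3 -c "
from h import *
k=K('wrist'); f=lambda x,y:(140+x/1.66,40+y/1.66)
for n,p,z in [('tray far L',(128,36),.018),('tray far R',(437,31),.018),('trough L',(150,267),.018),('trough R',(421,265),.018),('recess end L',(245,150),.004),('recess end R',(323,150),.004),('step45 L',(237,195),.004),('step45 R',(332,195),.004),('jaw tip L',(255,194),.058),('jaw tip R',(314,194),.058),('head L',(241,308),.058),('head R',(329,308),.058)]: print(n,np.round(ray(k,f(*p),z)[0]*1000,1))
"
```

```text
tray far L [538.1 439.2  18. ]
tray far R [631.3 441.2  18. ]
trough L [539.4 365.6  18. ]
trough R [632.8 366.9  18. ]
recess end L [571.9 403.8   4. ]
recess end R [598.9 404.    4. ]
step45 L [568.7 388.    4. ]
step45 R [602.5 388.2   4. ]
jaw tip L [578.1 399.2  58. ]
jaw tip R [593.2 399.3  58. ]
head L [573.8 367.4  58. ]
head R [598.1 367.6  58. ]
```

Aligned within a millimetre. Lowering.

Emit:
{"fn": "carry_out", "kwargs": {"rows": [[1.5, [0, 0, 1.5], [0, 0, 0]], [1.5, [0, 0, 1.5], [0, 0, 0]], [1.5, [0, 0, 0.8], [0, 0, 0]], [1.5, [0, 0, 0.4], [0, 0, 0]], [1.5, [0, 0, 0.3], [0, 0, 0]]]}}

```text
clock: 20.23
eef_pos: [0.5863, 0.3453, 0.0306]
eef_rot: [-2.215, -2.228, 0.0]
wrist_force: [-5.9, -3.5, 16.2]
width: 0.0288
gripper_force: 46.1
```

Emit:
{"fn": "carry_out", "kwargs": {"rows": [[1.5, [0, 0, 0.1], [0, 0, 0]], [1.5, [0, 0, 0], [0, 0, 0]]]}}

```text
clock: 20.48
eef_pos: [0.5862, 0.3453, 0.0307]
eef_rot: [2.215, 2.228, 0.001]
wrist_force: [-4.2, -2.2, 7.8]
width: 0.0295
gripper_force: 43.6
```

Emit:
{"fn": "carry_out", "kwargs": {"rows": [[4.8, [0, 0, 0], [0, 0, 0]], [4.8, [0, 0, 0], [0, 0, 0]], [4.8, [0, 0, -0.5], [0, 0, 0]], [4.8, [0, 0, -3], [0, 0, 0]], [4.8, [0, 0, -5], [0, 0, 0]]]}}

```text
clock: 21.1
eef_pos: [0.5854, 0.3448, 0.1128]
eef_rot: [-2.214, -2.227, 0.006]
wrist_force: [1.3, 0.4, -0.3]
width: 0.0479
gripper_force: 0.0
```

```bash
python3 -c "
from h import *
im,d,k=look('w11',.018)
f=lambda b:np.round(np.median(tops(d,k,-.01,.05,b)[:,2]),4)
print('head',f((.58,.592,.36,.372)),'jaw',f((.582,.59,.38,.39)),'rim',f((.545,.56,.375,.4)),'floor',f((.58,.592,.4,.404)))
go(.604,-.135,.14,35.4,10,5)"
```

```text
blob [  0  20 194 280] centre [446. 368.] size [196. 104.] long axis 89.0
blob [629  40  11  92] centre [796. 429.] size [58.  6.] long axis 107.7
blob [ 51  63 567 337] centre [598. 304.] size [480. 279.] long axis 180.0
head 0.0248 jaw 0.0244 rim 0.0265 floor 0.0139
psi 0.3 tilt [ 0.007 -0.004  0.   ] per row mm 48.20894162842167 t 21.15
[5, [-4.8, 0.1, -0.2], [0, 0, -0.061]]
[5, [-4.8, -0.2, -0.2], [0, 0, -0.061]]
[5, [-4.8, -0.5, -0.2], [0, 0, -0.061]]
[5, [-4.8, -0.8, -0.2], [0, 0, -0.061]]
[5, [-4.7, -1.0, -0.2], [0, 0, -0.061]]
[5, [-4.6, -1.3, -0.2], [0, 0, -0.061]]
[5, [-4.5, -1.6, -0.2], [0, 0, -0.061]]
[5, [-4.4, -1.9, -0.2], [0, 0, -0.061]]
[5, [-4.3, -2.2, -0.2], [0, 0, -0.061]]
[5, [-4.2, -2.4, -0.2], [0, 0, -0.061]]
```

The cutters' head top sits 2 mm under the rim, level with the jaws: seated flat. Now the magnifier.

Emit:
{"fn": "carry_out", "kwargs": {"rows": [[5, [-4.8, 0.1, -0.2], [0, 0, -0.061]], [5, [-4.8, -0.2, -0.2], [0, 0, -0.061]], [5, [-4.8, -0.5, -0.2], [0, 0, -0.061]], [5, [-4.8, -0.8, -0.2], [0, 0, -0.061]], [5, [-4.7, -1.0, -0.2], [0, 0, -0.061]]]}}

```text
clock: 21.78
eef_pos: [0.5933, 0.103, 0.1243]
eef_rot: [1.847, 2.54, 0.001]
wrist_force: [1.3, 0.1, -1.2]
width: 0.0504
gripper_force: 0.0
```

Emit:
{"fn": "carry_out", "kwargs": {"rows": [[5, [-4.6, -1.3, -0.2], [0, 0, -0.061]], [5, [-4.5, -1.6, -0.2], [0, 0, -0.061]], [5, [-4.4, -1.9, -0.2], [0, 0, -0.061]], [5, [-4.3, -2.2, -0.2], [0, 0, -0.061]], [5, [-4.2, -2.4, -0.2], [0, 0, -0.061]]]}}

```text
clock: 22.4
eef_pos: [0.6004, -0.1372, 0.1344]
eef_rot: [1.44, 2.791, 0.0]
wrist_force: [0.5, 0.2, 0.8]
width: 0.0502
gripper_force: 0.0
```

Emit:
{"fn": "carry_out", "kwargs": {"rows": [[5, [0, 0, 0], [0, 0, 0]], [5, [0, 0, 0], [0, 0, 0]]]}}

```text
clock: 22.65
eef_pos: [0.6003, -0.1355, 0.1339]
eef_rot: [-1.445, -2.79, -0.001]
wrist_force: [0.3, 0.3, -0.2]
width: 0.0499
gripper_force: 0.0
```

```bash
python3 -c "
from h import *
s=r.sense();print(s['eef_pos'])
im,d,k=look('w12',.008); go(.604,-.135,.027,35.4,1,5)"
```

```text
[ 0.600338   -0.13549787  0.13393483]
blob [427   0 121  58] centre [623.  28.] size [78. 34.] long axis 35.4
blob [280 107  81 185] centre [ 607. -139.] size [153.  62.] long axis 125.4
blob [ 49 225 527 175] centre [ 666. -229.] size [516. 185.] long axis 35.3
psi 35.3 tilt [ 0. -0.  0.] per row mm 106.9631143821837 t 22.7
[5, [-0.22, 0.29, 10.69], [0, 0, -0.002]]
```

Emit:
{"fn": "carry_out", "kwargs": {"rows": [[5, [-0.13, 0.36, 4], [0, 0, 0]], [5, [0, 0, 4], [0, 0, 0]], [5, [0, 0, 2.3], [0, 0, 0]], [5, [0, 0, 0.4], [0, 0, 0]], [5, [0, 0, 0], [0, 0, 0]]], "force": 40}}

```text
clock: 23.32
eef_pos: [0.6045, -0.1338, 0.0276]
eef_rot: [1.442, 2.791, 0.0]
wrist_force: [0.2, -0.9, 0.5]
width: 0.0499
gripper_force: 0.0
```

Emit:
{"fn": "carry_out", "kwargs": {"rows": [[0.5, [0, 0, 0], [0, 0, 0]], [0.5, [0, 0, 0], [0, 0, 0]], [0.5, [0, 0, 0], [0, 0, 0]], [0.5, [0, 0, 0], [0, 0, 0]]]}}

```text
clock: 23.82
eef_pos: [0.6053, -0.1348, 0.0288]
eef_rot: [1.443, 2.787, 0.002]
wrist_force: [-0.1, 1.1, 6.3]
width: 0.0141
gripper_force: 43.6
```

Emit:
{"fn": "carry_out", "kwargs": {"rows": [[0.5, [0, 0, -2], [0, 0, 0]], [0.5, [0, 0, -5], [0, 0, 0]], [0.5, [0, 0, -3], [0, 0, 0]]]}}

```text
clock: 24.2
eef_pos: [0.6046, -0.1349, 0.1297]
eef_rot: [1.443, 2.788, 0.001]
wrist_force: [0.7, -0.1, -1.2]
width: 0.0139
gripper_force: 42.9
```

```bash
python3 -c "
from h import *
s=r.sense();print(s['width'],s['gripper_force'],s['eef_pos']);go(.443,.125,.13,6.7,7,.5)"
```

```text
0.013860864798919993 42.89383292198181 [ 0.60460564 -0.13488881  0.1297009 ]
psi 35.3 tilt [0.002 0.002 0.   ] per row mm 43.719575674755006 t 24.2
[0.5, [4.4, 0.3, -0.0], [0, 0, 0.071]]
[0.5, [4.4, -0.1, -0.0], [0, 0, 0.071]]
[0.5, [4.4, -0.4, -0.0], [0, 0, 0.071]]
[0.5, [4.3, -0.7, -0.0], [0, 0, 0.071]]
[0.5, [4.3, -1.0, -0.0], [0, 0, 0.071]]
[0.5, [4.2, -1.3, -0.0], [0, 0, 0.071]]
[0.5, [4.1, -1.6, -0.0], [0, 0, 0.071]]
```

Emit:
{"fn": "carry_out", "kwargs": {"rows": [[0.5, [4.4, 0.3, 0], [0, 0, 0.071]], [0.5, [4.4, -0.1, 0], [0, 0, 0.071]], [0.5, [4.4, -0.4, 0], [0, 0, 0.071]], [0.5, [4.3, -0.7, 0], [0, 0, 0.071]], [0.5, [4.3, -1.0, 0], [0, 0, 0.071]]]}}

```text
clock: 24.82
eef_pos: [0.4862, 0.0526, 0.1274]
eef_rot: [1.917, 2.488, 0.001]
wrist_force: [0.7, -0.5, -0.4]
width: 0.014
gripper_force: 42.9
```

Emit:
{"fn": "carry_out", "kwargs": {"rows": [[0.5, [4.2, -1.3, 0], [0, 0, 0.071]], [0.5, [4.1, -1.6, 0], [0, 0, 0.071]], [0.5, [0, 0, 0], [0, 0, 0]]]}}

```text
clock: 25.2
eef_pos: [0.4388, 0.1278, 0.1274]
eef_rot: [2.081, 2.353, 0.001]
wrist_force: [0.7, 0.4, -1.1]
width: 0.0139
gripper_force: 42.9
```

Emit:
{"fn": "carry_out", "kwargs": {"rows": [[0.5, [0, 0, 3], [0, 0, 0]], [0.5, [0, 0, 2], [0, 0, 0]], [0.5, [0, 0, 0], [0, 0, 0]], [0.5, [0, 0, 0], [0, 0, 0]]]}}

```text
clock: 25.7
eef_pos: [0.4408, 0.1259, 0.0778]
eef_rot: [2.086, 2.349, 0.001]
wrist_force: [0.3, -0.5, -0.9]
width: 0.0141
gripper_force: 42.9
```

```bash
python3 -c "
from h import *
s=r.sense();print(s['eef_pos'],s['wrist_force'],s['width'])
im,d,k=look('w13',.018)
cv2.imwrite('pics/w13b.png',cv2.resize(im[40:400,140:480],None,fx=1.66,fy=1.66))
go(.443,.125,.075,6.7,1,.5)"
```

```text
[0.44081722 0.1258776  0.07775942] [ 0.26056842 -0.46677722 -0.86843171] 0.014101011164363767
blob [525   0 115  44] centre [560. 256.] size [59. 18.] long axis 1.1
blob [ 67  64 573 336] centre [454. 109.] size [376. 224.] long axis 6.7
psi 6.8 tilt [ 0.002 -0.     0.   ] per row mm 3.7293382103908588 t 25.75
[0.5, [-0.13, 0.18, 0.3], [0, 0, 0.002]]
```

View pics/w13b.png

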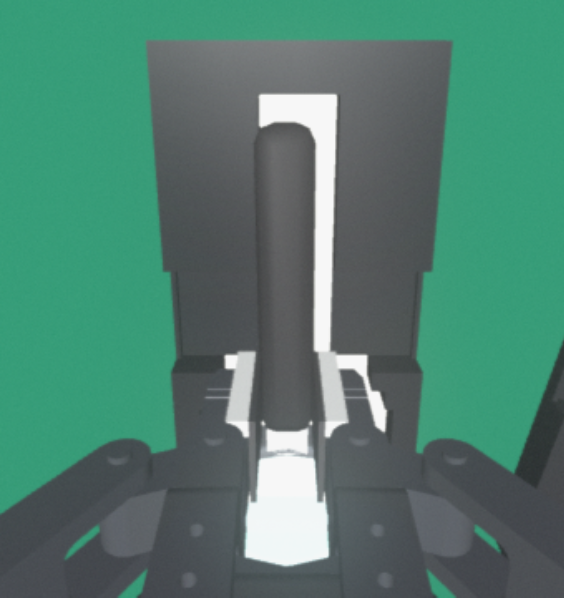

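The magnifier is over its tray with its handle end at (286,123); the recess (260–337, end y 94) lies about 4 mm to the right. Measuring.

```bash
python3 -c "
from h import *
k=K('wrist'); f=lambda x,y:(140+x/1.66,40+y/1.66)
for n,p,z in [('tray far L',(147,41),.018),('tray far R',(452,41),.018),('trough L',(164,270),.018),('trough R',(433,270),.018),('recess end L',(260,94),.004),('recess end R',(337,94),.004),('handle end',(286,123),.058),('handle L',(255,150),.058),('handle R',(316,150),.058),('L2',(257,340),.058),('R2',(313,340),.058),('front',(286,430),.058)]: print(n,np.round(ray(k,f(*p),z)[0]*1000,1))
"
```

```text
tray far L [387.  213.3  18. ]
tray far R [479.5 224.4  18. ]
trough L [395.8 139.8  18. ]
trough R [488.8 150.9  18. ]
recess end L [422.3 201.6   4. ]
recess end R [448.2 204.7   4. ]
handle end [431.7 197.1  58. ]
handle L [424.7 189.6  58. ]
handle R [440.  191.4  58. ]
L2 [430.6 136.7  58. ]
R2 [446.4 138.6  58. ]
front [442.4 107.9  58. ]
```

Emit:
{"fn": "carry_out", "kwargs": {"rows": [[0.5, [-0.12, 0.42, 0], [0, 0, 0]], [0.5, [0, 0, 1.5], [0, 0, 0]], [0.5, [0, 0, 1.5], [0, 0, 0]], [0.5, [0, 0, 0.8], [0, 0, 0]], [0.5, [0, 0, 0.4], [0, 0, 0]]]}}

```text
clock: 26.38
eef_pos: [0.4438, 0.1253, 0.0339]
eef_rot: [-2.085, -2.349, 0.002]
wrist_force: [-0.0, -0.2, -0.9]
width: 0.0139
gripper_force: 42.9
```

Emit:
{"fn": "carry_out", "kwargs": {"rows": [[0.5, [0, 0, 0.2], [0, 0, 0]], [0.5, [0, 0, 0.1], [0, 0, 0]]]}}

```text
clock: 26.62
eef_pos: [0.4443, 0.1255, 0.0327]
eef_rot: [-2.085, -2.35, -0.0]
wrist_force: [-6.2, -1.2, 12.5]
width: 0.0139
gripper_force: 44.4
```

Emit:
{"fn": "carry_out", "kwargs": {"rows": [[3.2, [0, 0, 0], [0, 0, 0]], [3.2, [0, 0, 0], [0, 0, 0]], [3.2, [0, 0, -0.5], [0, 0, 0]], [3.2, [0, 0, -3], [0, 0, 0]], [3.2, [0, 0, -5], [0, 0, 0]]]}}

```text
clock: 27.25
eef_pos: [0.4433, 0.1252, 0.1167]
eef_rot: [-2.084, -2.348, 0.005]
wrist_force: [0.4, 0.2, -0.8]
width: 0.0319
gripper_force: 0.0
```

Emit:
{"fn": "carry_out", "kwargs": {"rows": [[3.2, [-4, 0, -4], [0, 0, 0]], [3.2, [-5, 0, -2], [0, 0, 0]], [3.2, [-6, 0, 0], [0, 0, 0]], [3.2, [-6, 0, 0], [0, 0, 0]], [3.2, [-6, 0, 0], [0, 0, 0]]]}}

```text
clock: 27.88
eef_pos: [0.4766, -0.1446, 0.1776]
eef_rot: [2.085, 2.349, 0.001]
wrist_force: [1.8, 0.4, 0.8]
width: 0.0324
gripper_force: 0.0
```

Emit:
{"fn": "carry_out", "kwargs": {"rows": [[3.2, [-5, -3, 0], [0, 0, 0]], [3.2, [-4, -3, 0], [0, 0, 0]], [3.2, [0, 0, 0], [0, 0, 0]], [3.2, [0, 0, 0], [0, 0, 0]]]}}

```text
clock: 28.38
eef_pos: [0.4277, -0.2391, 0.1771]
eef_rot: [2.086, 2.349, 0.001]
wrist_force: [-0.9, -0.7, -0.1]
width: 0.0321
gripper_force: 0.0
```

```bash
python3 -c "
from h import *
im,d=vision.grab_frame('top'); s=r.sense(); print(s['clock'],s['eef_pos'],s['qd'])
cv2.imwrite('pics/fin.png',cv2.resize(im[110:300,130:390],None,fx=3,fy=3,interpolation=cv2.INTER_CUBIC))"
```

```text
28.425 [ 0.42794276 -0.23860143  0.17710074] [ 0.01849376  0.00028301 -0.00099755 -0.00272106 -0.00164812 -0.00120179]
```

View pics/fin.png

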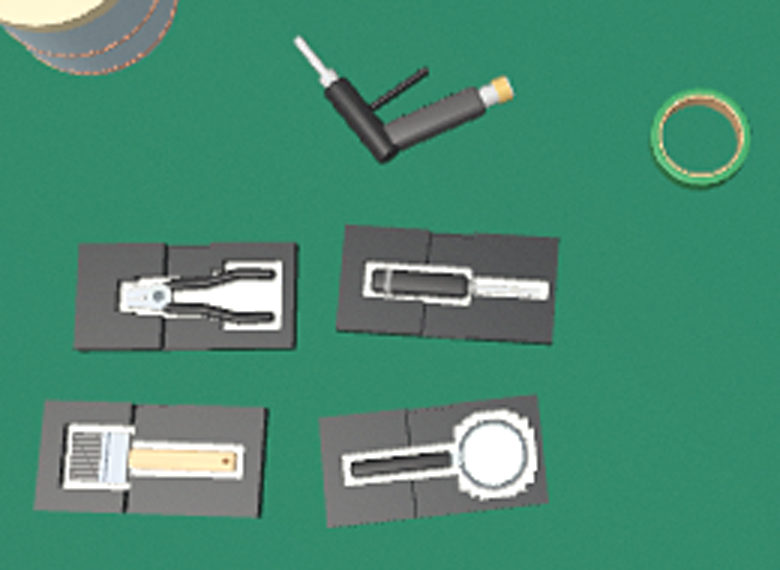

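All four tools sit centred in their recesses: cutters (200,295), screwdriver (450,283), brush (155,458), magnifier (445,460). The tape and air gun have not moved, and the arm is clear.

```bash
python3 -c "
from workcell import hand_in
print(hand_in())"
```

```text
the job is handed in; nothing more can be done
None
```

All four tools are in their matching trays, the right way round and lying flat, and the job was handed in at about 28 s. The tape roll and air gun stayed put. On the first try at seating the screwdriver it was misaligned and pressed on the tray at about 43 N (wrist reading), so I backed off, realigned and reseated it.

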